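Zero the bench supply and draw its fuse carrier

ROBOT

A 7-joint arm with a two-finger parallel gripper is mounted at the origin on a cart in front of the work surface, level with it; the furniture and walls round the work are solid. World frame = base frame: x ahead of the robot, y to its left, z up, the work surface at z = 0. Lengths are in m, angles in rad, forces in N, time in s.
With the tool pointing down it reaches from about 0.4 to 0.9 m from the base axis. Payload 5.5 kg.
Tool frame: the origin (TCP) lies midway between the tips of the shut fingers; the grasp point (between the pads) lies ctrl.grasp_offset behind it (ctrl.grasp_offset is the distance from the TCP to the grasp point, in m); x points along the fingers, z is the direction in which the jaws open and shut, and the axes are right-handed (so a half turn about x gives the same grasp; the last joint's range is limited). The gripper opens to 92 mm and grips with 3 to 60 N. Pads are 19 mm wide; open, the fingers measure 130 mm over their backs; the gripper's body (75 mm by 190 mm) begins 47 mm behind the grasp point.
Start: joints at [-0.945, 0.501, -0.427, 1.55, 0.221, 1.138, -0.21], TCP at [0.231, 0.608, 0.227] pointing down, gripper open.
Joint ranges: [-2.88, 2.88], [-0.31, 2.03], [-1.54, 1.56], [0.2, 2.42], [-1.41, 4.55], [0.19, 2.02], [-2.57, 2.57]. Speed limits (rad/s): [2.57, 2.57, 3.14, 3.14, 3.14, 3.14, 3.14].

INTERFACE

Orientations are given as a rotation vector (axis times angle).
In Python, from plant import ctrl gives the robot as it stands.
- The arm moves only by the tool drive_tool, never from a script. Its argument "commands" is a list of rows, each a list of 6 numbers: the shift along the tool's x, y, z in m, then the turn, a rotation vector about the tool's x, y, z in rad. A call has 1 to 20 rows; each row is the pose to reach, as a shift and turn from the pose commanded when the call began, along the tool's axes at that moment; what a row does not reach only later rows make up. A row lasts 1/12 s, in which the tool goes at most 41.7 mm and 7.16 degrees, less where a joint would pass 70% of its speed; a pose out of reach is approached as far as the arm can. A call with a gripper value outside its range is refused whole. "jaw" is the closure, from -1 (fully open) to 1 (shut), set as the call begins (left out, the last holds). The fingers move at their own pace and stop on an object; the grip force is fixed at half the most. Time passes only in rows, so rows that repeat a pose let the fingers close. It gives the time, the measured TCP pose, the force and the opening at its end, in the units of the state.
- ctrl.get_state(): the state, without advancing time (a new reading comes with each control period).
- ctrl.get_image(name): name is "side" or "top" or "wrist"; returns the picture (480x640x3 uint8, red, green, blue); there is no depth.
- ctrl.camera_params(name): a dict with "K" (3x3 intrinsics, pixels), "R" (3x3) and "t" (3): a world point X has camera coordinates R X + t; the wrist camera has in their place "hand_eye" (4x4, takes a point from camera to tool coordinates, whose origin is the TCP and whose axes are the tool frame's). Camera axes: x right, y down, z forward; pixel columns grow to the right and rows downward; lengths in m; the calibration is good to about 2 mm. A picture is of the moment at which its call begins: read the wrist's pose just before it. camera_params takes no time and is no camera call.
- ctrl.finish_job(): hands the job in, once; it reports no verdict.
Trained networks look in the newest picture that a camera, given by its name, has taken for a name from the list of things; names that differ only in an ending like _2 or _b are one class to them, and where a whole thing is asked for, a point or a joint stands for the part that bears it (a point fixed in the world has none). Each returns a list of dicts, best first, with "p" (0 to 1); they miss things now and then, are a little off and sometimes report something else, mostly with a low value. They report only what shows in the picture. A call takes as long as a camera call. They do not tell look-alikes from the thing itself.
- ctrl.masks_of(camera, query): "region" (480x640 bool, what is visible of it) and "extent" ([centre column, centre row, width, height] in pixels, round what is visible of it).
The state is a dict: "time": time; "joint_positions": joint angles; "qvel": joint speeds; "joint_torque": joint torques, N m; "tool_pos": TCP position; "tcp_rot": TCP orientation; "ft_force": force on the tool from outside, world axes, zero at the start; "torque": the same for the moment, N m; "gripper_width": finger opening in m.
Only numpy, scipy, OpenCV 4.12 (cv2) and the standard library are available. Lean on these libraries where they do the work, as an engineer would, in place of code of your own. Each camera call takes 0.05 s, during which the arm holds its last target.

TASK

The bench supply's fuses are to be checked. First turn the voltage dial on its top panel back, anticlockwise, to its zero stop; only then pinch the two blue side catches of the fuse carrier together, lift the carrier straight up out of its well and finish still holding it pinched, upright and steady in the air, its foot well clear above the top panel. Leave the fuse tin, the beaker and the small weight where they are.

Things in the scene. Friction and masses are not known exactly. Their poses are not given: they have to be found in the camera images.
- supply: The bench supply: light grey housing with dark top panel and blue-grey end cheeks, 110 (x) by 236 (y) by 100 mm high, heavy, does not move. Origin: centre of its underside, on the worktop; its x points to its back, y to its left, z up. On the top panel (z = 100 mm) the dial's axis stands at (0, +60) mm and the middle of the fuse carrier at (0, -58) mm.
- dial_grip (a point): Point on the axis of the black voltage dial, 20 mm above the top panel, at the height to grip. Dial: fluted round knob 34 mm in diameter, from 5 to 34 mm above the panel, over a flat skirt 60 mm in diameter and 5 mm high; white pointer line.
- dial (a joint): Angle of the dial in rad: 0 = at its zero stop (pointer at the red mark, hard stop), growing clockwise seen from above, up to 5.24. Stands at 0.7 to 2.3 at the start. Turn it anticlockwise seen from above; it stays where it is left (0.05 N m of friction).
- carrier_grip (a point): Middle of the fuse carrier between its two catch tabs, 51 mm above the carrier's foot, at half the height of the tabs. Seated: 113 mm above the worktop, 13 mm above the top panel, axes as the supply's. Carrier: off-white plastic, about 0.12 kg, 62 mm high, standing 38 mm deep in its well; the stem between the tabs is 30 (x) by 18 (y) mm and reaches 21 mm above the panel.
- catch_left (a joint): Angle of the catch at the carrier's +y side in rad: 0 = at rest, sprung out and hooked, growing as its tab is pushed inward, 0.17 = fully in (stop, which gives by up to 0.02 under a firm grip). Hinged near the carrier's foot; about 1.3 N at the tab to start it and 5 N to hold it fully in.
- catch_right (a joint): The same for the catch at the carrier's -y side.
- fuse_tin_mid (a point): Centre of a small tin of spare fuses, white with green lid, 40 by 56 by 22 mm, on the worktop to the left of the supply. To be left alone.
- beaker: Small clear plastic beaker, 60 mm across, 73 mm high, on the worktop; origin: centre of its underside. To be left alone.
- weight: 50 g calibration weight, steel, 21 mm across, 22 mm high, on the worktop by the balance; origin: centre of its underside. To be left alone.
- tab_left (a point): Middle of the outer face of the blue finger tab at the carrier's +y side. Tabs: 22 mm wide along x, from 2 to 24 mm above the panel, splayed outward: at rest 48 mm over both outer faces at the bottom, 56 mm at the top; pinched fully they stand upright, 36 mm over both. At rest their hooks hold the carrier under the panel.
- tab_right (a point): The same for the tab at the carrier's -y side. The carrier comes free once both catches are pushed in by 0.12 rad or more; nothing else holds it. Kept pinched, it hangs in the fingers by the two tabs.
Not all that is in view belongs to the job. What is shaped like the part that bears carrier_grip but red is not meant.

How it is judged:
By the outcome, as a careful person would: the job done as asked, in the order asked, and still so for the second after the job is handed in, while the arm keeps its last pose, push and grip.
It also fails if it takes over 51 s, if anything falls off the work surface, if the arm or the gripper's body presses on something with over 40 N, if the wrist force passes 120 N, or if a joint passes its speed limit or range.

## Working session

There is one attempt and no reset: what is moved stays moved. The work goes in short steps, Python scripts to look and compute and a tool call to move; the robot and the scene stay as the last step left them, time stands still between calls to the robot, and variables do not carry over. Pictures are saved under pics/ and viewed, and the job is handed in when it is done.

Besides the shell and the picture viewer there is one more tool, called after "Request:" by a JSON object that holds its "op" and its "data", one argument or row to a line. drive_tool: Moves the arm, as the interface text tells. Its arguments: {"type":"object","properties":{"commands":{"type":"array"},"jaw":{"type":"number"}},"required":["commands"]}

```bash
mkdir -p pics; ls
python3 - <<'E'
from plant import ctrl
import cv2,numpy as np
np.set_printoptions(precision=4,suppress=True)
for n in ["side","top","wrist"]:
    im=ctrl.get_image(n); cv2.imwrite(f"pics/{n}0.png",im[:,:,::-1]); print(n,ctrl.camera_params(n))
s=ctrl.get_state(); print(s); print(ctrl.grasp_offset)
E
```

```text
pics
side {'K': array([[587.5561,   0.    , 305.968 ],
       [  0.    , 587.5561, 238.9238],
       [  0.    ,   0.    ,   1.    ]]), 'R': array([[-0.9907, -0.1339,  0.0226],
       [-0.0931,  0.5483, -0.8311],
       [ 0.0989, -0.8255, -0.5557]]), 't': array([0.4455, 0.1433, 1.6062])}
top {'K': array([[518.9433,   0.    , 319.4527],
       [  0.    , 518.9433, 233.4276],
       [  0.    ,   0.    ,   1.    ]]), 'R': array([[ 0.0044, -0.9994,  0.0341],
       [-0.9902, -0.0091, -0.1392],
       [ 0.1394, -0.0332, -0.9897]]), 't': array([-0.0433,  0.4665,  1.1232])}
wrist {'K': array([[333.7321,   0.    , 317.4173],
       [  0.    , 333.7321, 241.7144],
       [  0.    ,   0.    ,   1.    ]]), 'hand_eye': array([[ 0.0003, -0.2564,  0.9666, -0.1577],
       [-0.001 , -0.9666, -0.2564,  0.0691],
       [ 1.    , -0.0009, -0.0006, -0.0008],
       [ 0.    ,  0.    ,  0.    ,  1.    ]])}
{'time': 0.15, 'joint_positions': array([-0.9449,  0.5016, -0.4268,  1.5512,  0.2208,  1.1383, -0.2103]), 'qvel': array([-0.0026, -0.0017, -0.0001, -0.0038,  0.0005, -0.0005, -0.0009]), 'joint_torque': array([ -0.0071, -56.71  ,  -5.8248, -27.9459,  -0.0685,   0.0264,
         0.0001]), 'tool_pos': array([0.2305, 0.6072, 0.2259]), 'tcp_rot': array([-0.9388,  1.3605,  0.9375]), 'ft_force': array([-0.5153, -1.1446,  0.2073]), 'torque': array([-0.0085,  0.0266,  0.0434]), 'gripper_width': 0.09203748929207346}
0.0188
```

View pics/top0.png

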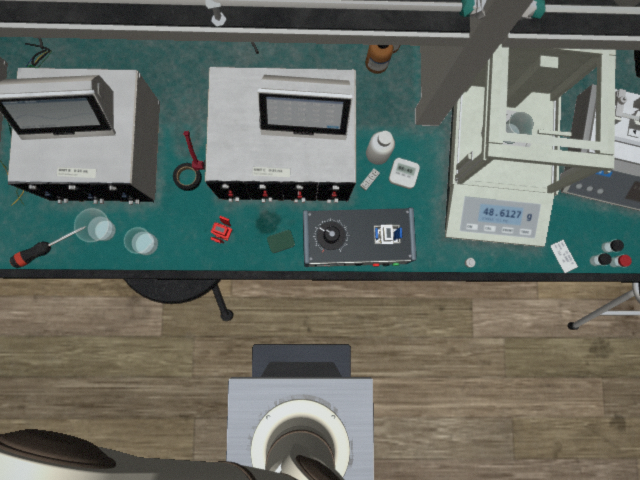

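View pics/side0.png

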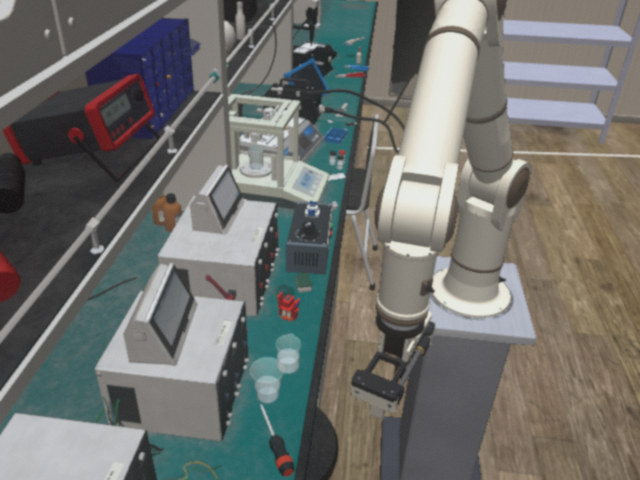

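View pics/wrist0.png

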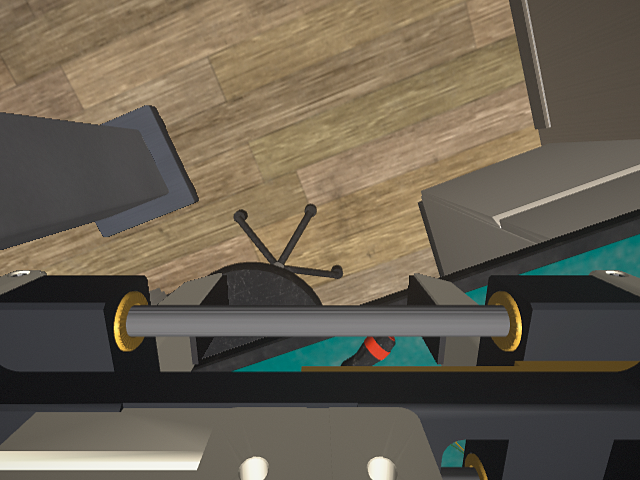

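The top view shows the supply at about (358,236), with the dial at (330,235) and the blue/white carrier at (388,234). The red look-alike is at (221,230), lying on the worktop and not in the supply. The carrier in the supply fits the description, so next I'll enlarge it and measure.

```bash
cat > h.py <<'E'
from plant import ctrl
import cv2,numpy as np
from scipy.spatial.transform import Rotation as Rn
np.set_printoptions(precision=4,suppress=True)
def proj(n,X):
    p=ctrl.camera_params(n); c=p['R']@np.asarray(X)+p['t']; u=p['K']@c; return u[:2]/u[2]
def back(n,uv,z):
    p=ctrl.camera_params(n); d=p['R'].T@np.linalg.inv(p['K'])@np.array([uv[0],uv[1],1.]); o=-p['R'].T@p['t']
    return o+d*(z-o[2])/d[2]
def wpose(st):
    T=np.eye(4);T[:3,:3]=Rn.from_rotvec(st['tcp_rot']).as_matrix();T[:3,3]=st['tool_pos'];return T@ctrl.camera_params('wrist')['hand_eye']
def wproj(T,X):
    K=ctrl.camera_params('wrist')['K'];c=T[:3,:3].T@(np.asarray(X)-T[:3,3]);u=K@c;return u[:2]/u[2]
def wback(T,uv,z):
    K=ctrl.camera_params('wrist')['K'];d=T[:3,:3]@np.linalg.inv(K)@np.array([uv[0],uv[1],1.]);o=T[:3,3];return o+d*(z-o[2])/d[2]
E
python3 - <<'E'
from h import *
im=cv2.imread('pics/top0.png')
cv2.imwrite('pics/crop0.png',cv2.resize(im[195:280,290:430],None,fx=5.7,fy=5.7,interpolation=cv2.INTER_CUBIC))
for q,z in [("supply",.1),("dial",.134),("carrier_grip",.113),("catch_left",.113),("catch_right",.113),("weight",.022),("fuse_tin_mid",.02),("beaker",.073)]:
    for d in ctrl.masks_of("top",q)[:3]:
        e=d['extent']; ys,xs=np.nonzero(d['region'])
        print(q,round(d['p'],2),np.array(e),back("top",e[:2],z))
        if q=="supply" and d['p']>.5:
            r=cv2.minAreaRect(np.c_[xs,ys].astype(np.float32)); print(r)
            for c in cv2.boxPoints(r): print(back("top",c,.1))
s=ctrl.get_state();T=Rn.from_rotvec(s['tcp_rot']).as_matrix();print(T)
E
```

```text
supply 0.87 [360.2 236.4 115.4  54.5] [ 0.4519 -0.1236  0.1   ]
((359.3657531738281, 237.12387084960938), (56.524322509765625, 112.95392608642578), 88.7939453125)
[ 0.5069 -0.0015  0.1   ]
[ 0.5146 -0.2415  0.1   ]
[ 0.3942 -0.2414  0.1   ]
[ 0.3875 -0.005   0.1   ]
dial 0.62 [331.6 237.4  24.7  29.9] [ 0.4447 -0.0615  0.134 ]
dial 0.3 [388.8 235.2  28.7  17. ] [ 0.4503 -0.1784  0.134 ]
carrier_grip 0.93 [389.8 234.2  24.7  20.1] [ 0.4553 -0.1841  0.113 ]
catch_left 0.65 [330.9 234.6  24.5  26.8] [ 0.4533 -0.0612  0.113 ]
catch_left 0.44 [216.8 240.5   7.6   8.4] [0.4389 0.1736 0.113 ]
catch_right 0.46 [397.1 235.9   7.6  12.5] [ 0.4519 -0.1993  0.113 ]
fuse_tin_mid 0.9 [280.9 242.7  28.9  22.2] [0.4469 0.0459 0.02  ]
beaker 0.87 [139.6 240.6  31.9  31.8] [0.4423 0.343  0.073 ]
[[-0.     -0.9349  0.3548]
 [ 0.0001  0.3548  0.9349]
 [-1.      0.0001  0.0001]]
```

View pics/crop0.png

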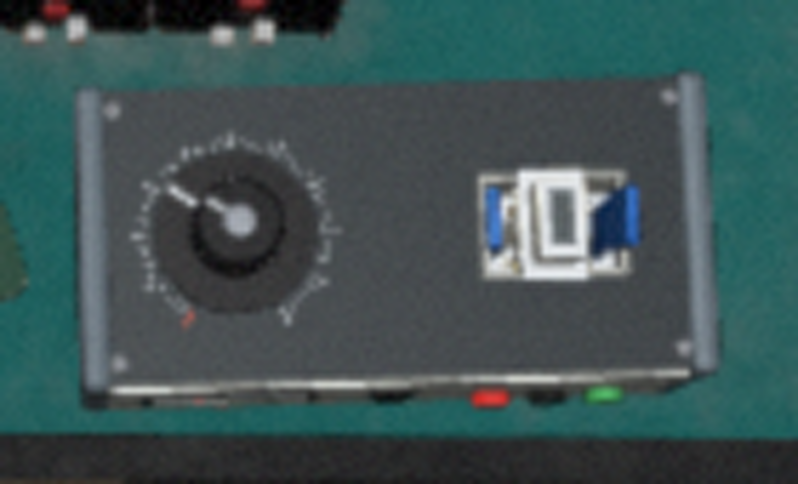

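Run:
```python
from h import *
im=cv2.imread('pics/top0.png')
cv2.imwrite('pics/crop1.png',cv2.resize(im[160:280,200:420],None,fx=3.6,fy=3.6,interpolation=cv2.INTER_CUBIC))
im=cv2.imread('pics/side0.png')
cv2.imwrite('pics/crop2.png',cv2.resize(im[160:330,150:350],None,fx=3.5,fy=3.5,interpolation=cv2.INTER_CUBIC))
for c in [(78,92),(698,75),(715,370),(88,390)]:
    print(back('top',(290+(c[0]+.5)/5.7-.5,195+(c[1]+.5)/5.7-.5),.1))
for c in [(237,232),(560,222)]:
    print(back('top',(290+(c[0]+.5)/5.7-.5,195+(c[1]+.5)/5.7-.5),.1),back('top',(290+(c[0]+.5)/5.7-.5,195+(c[1]+.5)/5.7-.5),.13))
```

```text
[ 0.5054 -0.0035  0.1   ]
[ 0.5144 -0.2347  0.1   ]
[ 0.404  -0.2387  0.1   ]
[ 0.395  -0.0081  0.1   ]
[ 0.4537 -0.0625  0.1   ] [ 0.4496 -0.0608  0.13  ]
[ 0.4585 -0.1821  0.1   ] [ 0.4542 -0.1771  0.13  ]
```

View pics/crop1.png

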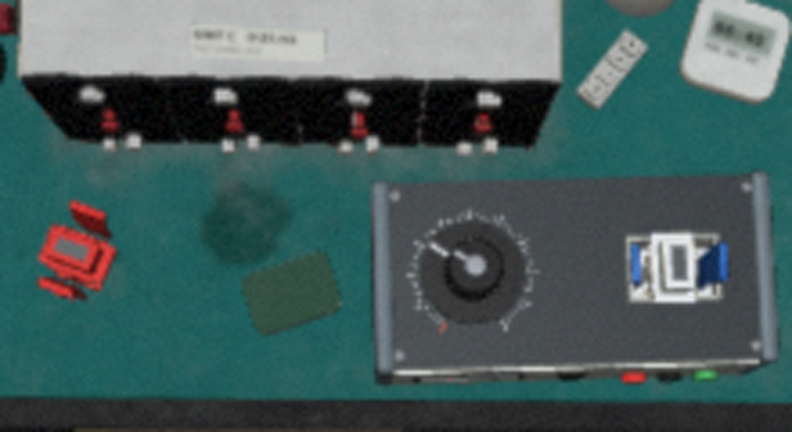

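View pics/crop2.png

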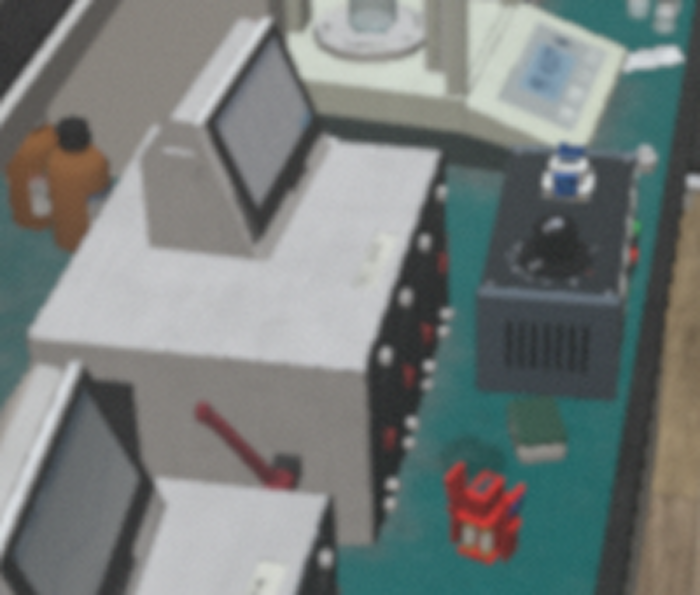

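Run:
```python
from h import *
def px(c): return (200+(c[0]+.5)/3.6-.5,160+(c[1]+.5)/3.6-.5)
b=back('top',px((533,148)),0); print(b)
for z in (.12,.15,.18,.2,.22): print(z, back('top',px((560,82)),z))
s=ctrl.get_state();Rt=Rn.from_rotvec(s['tcp_rot']).as_matrix()
tgt=np.array([.40,-.09,.30]); print(Rt.T@(tgt-s['tool_pos']))
```

```text
[ 0.5486 -0.1064  0.    ]
0.12 [ 0.5631 -0.1116  0.12  ]
0.15 [ 0.5558 -0.1085  0.15  ]
0.18 [ 0.5485 -0.1054  0.18  ]
0.2 [ 0.5437 -0.1033  0.2   ]
0.22 [ 0.5388 -0.1012  0.22  ]
[-0.0733 -0.4059 -0.5922]
```

Request:
{"op": "drive_tool", "data": {
  "commands": [
    [-0.01,-0.015,-0.012,0,0,0],
    [-0.074,-0.35,-0.302,0,0,0],
    [-0.074,-0.35,-0.302,0,0,0],
    [-0.074,-0.35,-0.302,0,0,0],
    [-0.074,-0.35,-0.302,0,0,0],
    [-0.074,-0.35,-0.302,0,0,0],
    [-0.074,-0.35,-0.302,0,0,0],
    [-0.074,-0.35,-0.302,0,0,0],
    [-0.074,-0.35,-0.302,0,0,0],
    [-0.074,-0.35,-0.302,0,0,0],
    [-0.074,-0.35,-0.302,0,0,0],
    [-0.074,-0.35,-0.302,0,0,0],
    [-0.073,-0.406,-0.592,0,0,0],
    [-0.073,-0.406,-0.592,0,0,0],
    [-0.073,-0.406,-0.592,0,0,0],
    [-0.073,-0.406,-0.592,0,0,0],
    [-0.073,-0.406,-0.592,0,0,0],
    [-0.073,-0.406,-0.592,0,0,0],
    [-0.073,-0.406,-0.592,0,0,0],
    [-0.073,-0.406,-0.592,0,0,0]
  ],
  "jaw": -1
}}

```text
time: 2.22
tool_pos: [0.3983, -0.0972, 0.3002]
tcp_rot: [-0.933, 1.364, 0.929]
ft_force: [-0.7, -0.5, -0.3]
gripper_width: 0.0915
```

Run:
```python
from h import *
s=ctrl.get_state();T=wpose(s); im=ctrl.get_image("wrist"); cv2.imwrite("pics/w1.png",im[:,:,::-1])
print(s['time'],s['tool_pos'],s['joint_positions'],s['ft_force']);print(Rn.from_rotvec(s['tcp_rot']).as_matrix())
np.save('w1.npy',T)
a=.04;c=np.array([.4547,-.1213,0]);R=np.array([[np.cos(a),-np.sin(a),0],[np.sin(a),np.cos(a),0],[0,0,1]])
for p in [(0,.06,.134),(0,-.058,.121),(.055,.118,.1),(.055,-.118,.1),(-.055,-.118,.1),(-.055,.118,.1)]: print(wproj(T,c+R@np.array(p)))
```

```text
2.2167 [ 0.3983 -0.0972  0.3002] [ 0.0823 -0.0484  0.0864  2.029   0.0072  1.1597  1.3641] [-0.7213 -0.4922 -0.3127]
[[ 0.0006 -0.9314  0.3639]
 [-0.0026  0.3639  0.9314]
 [-1.     -0.0015 -0.0022]]
[370.8581 260.7726]
[268.4693 298.2001]
[431.4475 274.0985]
[246.2156 347.5235]
[202.4249 268.9952]
[398.1056 184.661 ]
```

View pics/w1.png

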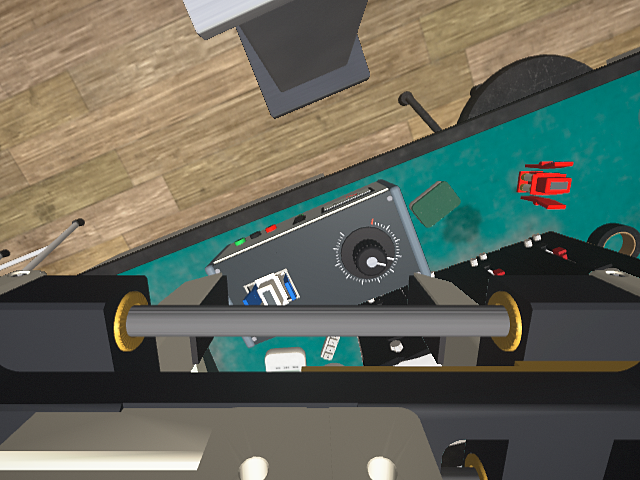

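The wrist view shows the dial at (370,255) and the carrier at (272,290). My projected points match to within a few pixels.

Run:
```python
from h import *
T=np.load('w1.npy');im=cv2.imread('pics/w1.png')
# rectified panel view z=.1: x 0.39..0.52, y 0..-0.25, 3000 px/m, up=+x, left=+y
S=3000
pts=[(.52,0),(.52,-.25),(.39,-.25),(.39,0)]
src=np.float32([wproj(T,(x,y,.1)) for x,y in pts]); dst=np.float32([((0-y)*S,(.52-x)*S) for x,y in pts])
H=cv2.getPerspectiveTransform(src,dst)
cv2.imwrite('pics/rect1.png',cv2.warpPerspective(im,H,(int(.25*S),int(.13*S)),flags=cv2.INTER_CUBIC))
# same at z=.105 skirt
for q,z in [("dial",.134),("carrier_grip",.113),("supply",.1)]:
    for d in ctrl.masks_of("wrist",q)[:2]: print(q,d['p'],d['extent'],wback(T,d['extent'][:2],z))
```

```text
carrier_grip 0.86 [546.5, 184.1, 58.4, 46.1] [0.4474 0.1331 0.113 ]
carrier_grip 0.85 [269.5, 287.2, 48.4, 29.6] [ 0.4482 -0.1754  0.113 ]
supply 0.87 [318.9, 264.3, 223.9, 171.8] [ 0.4474 -0.1162  0.1   ]
supply 0.52 [366.6, 252.8, 48.5, 53.3] [ 0.4542 -0.0616  0.1   ]
```

View pics/rect1.png

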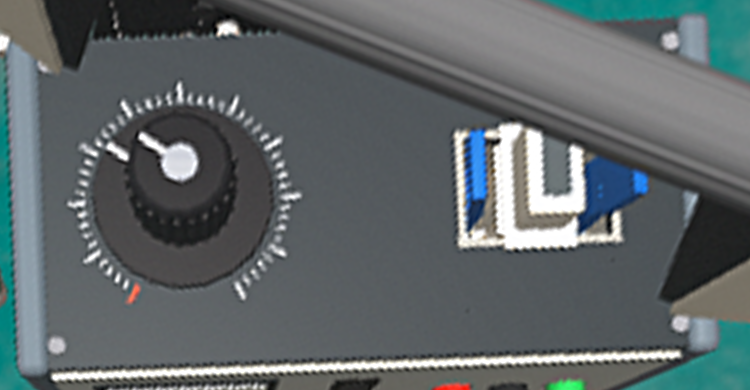

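Run:
```python
from h import *
s=ctrl.get_state();Rt=Rn.from_rotvec(s['tcp_rot']).as_matrix()
print(s['tool_pos'],s['qvel'],s['time']);print(Rt)
print(Rt.T@(np.array([.4525,-.0615,.18])-s['tool_pos']))
```

```text
[ 0.4004 -0.0887  0.2998] [-0.0176  0.0055 -0.0181  0.0008  0.0018  0.0013  0.0043] 2.4167
[[ 0.0004 -0.9353  0.354 ]
 [ 0.0005  0.354   0.9353]
 [-1.     -0.0002  0.0006]]
[ 0.1199 -0.039   0.0438]
```

Request:
{"op": "drive_tool", "data": {
  "commands": [
    [0.03,-0.01,0.011,0,0,0],
    [0.06,-0.02,0.022,0,0,0],
    [0.09,-0.03,0.033,0,0,0],
    [0.11,-0.037,0.041,0,0,0],
    [0.12,-0.039,0.044,0,0,0],
    [0.12,-0.039,0.044,0,0,0],
    [0.12,-0.039,0.044,0,0,0]
  ]
}}

```text
time: 3.0
tool_pos: [0.452, -0.0615, 0.1797]
tcp_rot: [-0.939, 1.359, 0.94]
ft_force: [1.1, 0.0, 0.1]
gripper_width: 0.0917
```

```bash
cat > look.py <<'E'
import sys
from h import *
n=sys.argv[1]
s=ctrl.get_state();T=wpose(s)
for c in sys.argv[2:] or ['wrist']:
    im=ctrl.get_image(c); cv2.imwrite(f"pics/{c}_{n}.png",im[:,:,::-1])
    if c!='wrist':
        u=proj(c,s['tool_pos']).astype(int);h=70
        x0=max(0,u[0]-h);y0=max(0,u[1]-h)
        cv2.imwrite(f"pics/{c}_{n}c.png",cv2.resize(im[y0:y0+2*h,x0:x0+2*h,::-1],None,fx=4,fy=4,interpolation=cv2.INTER_CUBIC)); print(c,'crop origin',x0,y0,'scale 4')
s=ctrl.get_state()
print(s['time'],s['tool_pos'],'q',s['joint_positions'],'F',s['ft_force'],'M',s['torque'],s['gripper_width']);print(Rn.from_rotvec(s['tcp_rot']).as_matrix())
np.save('T.npy',T)
print('dial top px',wproj(T,(.4525,-.0615,.134)),'carrier',wproj(T,(.457,-.1792,.121)))
E
python3 look.py 2 wrist side
```

```text
side crop origin 239 138 scale 4
3.1 [ 0.4528 -0.0625  0.181 ] q [ 0.0376  0.1824  0.0452  2.0773 -0.0107  0.8802  1.2972] F [-0.5682 -0.3845  0.6544] M [-0.0251  0.046  -0.0304] 0.0918720436072392
[[ 0.0018 -0.935   0.3545]
 [-0.0001  0.3545  0.935 ]
 [-1.     -0.0017  0.0006]]
dial top px [319.1869 265.1371] carrier [167.3681 320.0542]
```

View pics/wrist_2.png

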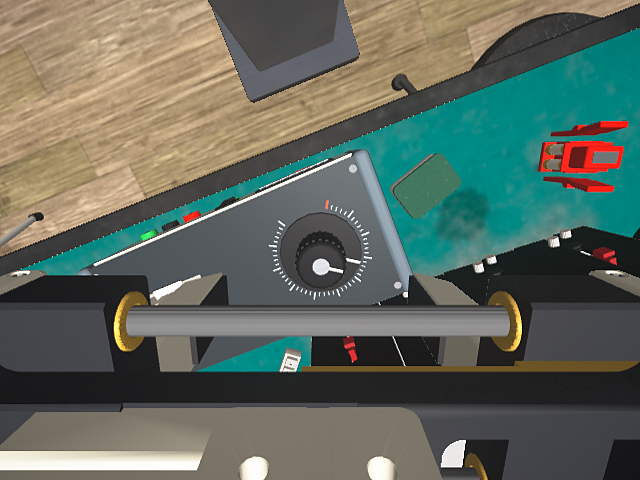

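View pics/side_2c.png

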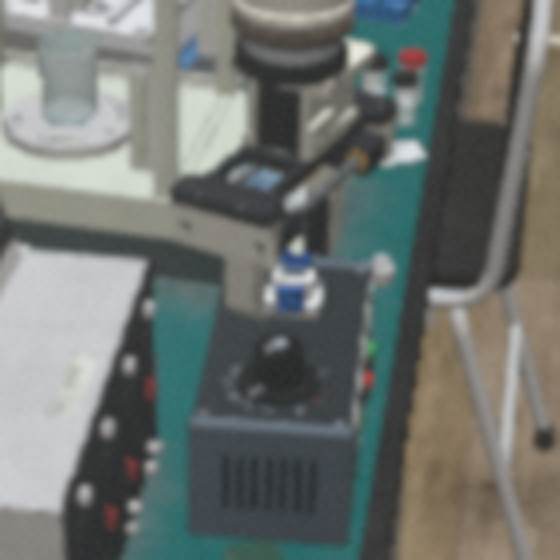

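Dial cap is at (320,267), against a prediction of (319,265). Descending now.

Request:
{"op": "drive_tool", "data": {
  "commands": [
    [0.02,0,0,0,0,0],
    [0.045,0,0,0,0,0],
    [0.06,0,0,0,0,0],
    [0.067,0,0,0,0,0],
    [0.07,0,0,0,0,0],
    [0.07,0,0,0,0,0]
  ]
}}

```text
time: 3.6
tool_pos: [0.4526, -0.0628, 0.1103]
tcp_rot: [-0.938, 1.359, 0.937]
ft_force: [-0.6, -0.0, 0.9]
gripper_width: 0.0916
```

Request:
{"op": "drive_tool", "data": {
  "commands": [
    [0,0,0,0,0,0],
    [0,0,0,0,0,0],
    [0,0,0,0,0,0],
    [0,0,0,0,0,0],
    [0,0,0,0,0,0],
    [0,0,0,0,0,0],
    [0,0,0,0,0,0],
    [0,0,0,0,0,0]
  ],
  "jaw": 1
}}

```text
time: 4.27
tool_pos: [0.4522, -0.0625, 0.1097]
tcp_rot: [-0.938, 1.359, 0.938]
ft_force: [0.1, -0.8, -0.6]
gripper_width: 0.0428
```

```bash
python3 look.py 3 wrist side
```

```text
side crop origin 238 160 scale 4
4.3667 [ 0.4529 -0.0607  0.1098] q [ 0.0414  0.2976  0.0399  2.1331 -0.0215  0.7102  1.3043] F [ 4.2284 11.6746 -3.6859] M [ 2.5934 -0.8833  0.0593] 0.03494026160081802
[[ 0.0012 -0.9351  0.3545]
 [ 0.0022  0.3545  0.9351]
 [-1.     -0.0003  0.0025]]
dial top px [321.9322 315.6294] carrier [109.7623 385.47  ]
```

View pics/wrist_3.png

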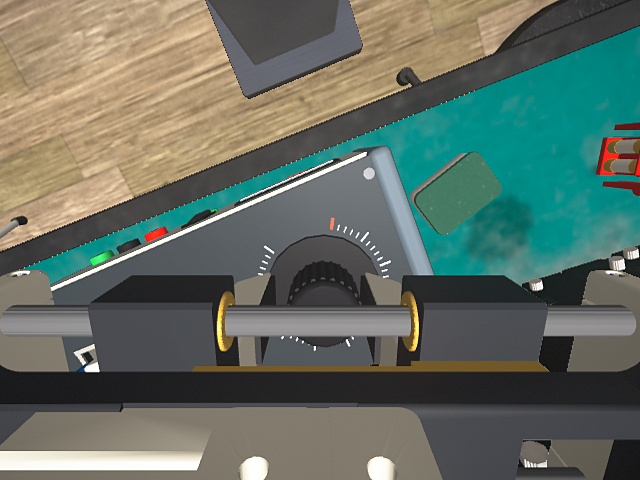

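View pics/side_3c.png

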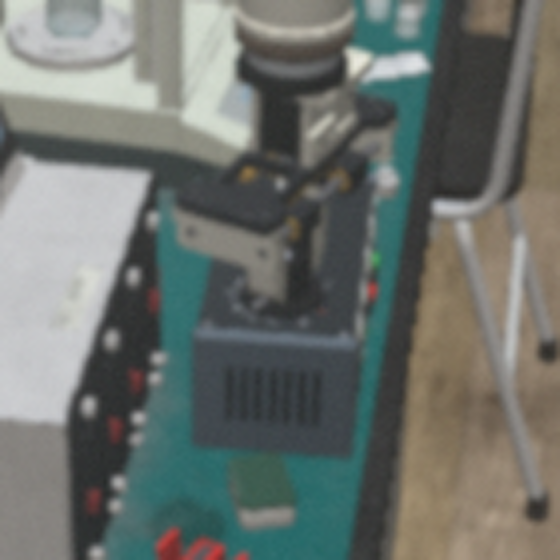

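Request:
{"op": "drive_tool", "data": {
  "commands": [
    [0,0,0,0,0,0],
    [0,0,0,0,0,0],
    [0,0,0,0,0,0]
  ]
}}

```text
time: 4.62
tool_pos: [0.4532, -0.06, 0.1098]
tcp_rot: [-0.938, 1.356, 0.94]
ft_force: [2.4, 6.7, -2.2]
gripper_width: 0.0334
```

Request:
{"op": "drive_tool", "data": {
  "commands": [
    [0,0,0.0025,0,0,0],
    [0,0,0.0025,-0.05,0,0],
    [0,0,0.0025,-0.13,0,0],
    [0,0,0.0025,-0.22,0,0],
    [0,0,0.0025,-0.31,0,0],
    [0,0,0.0025,-0.4,0,0],
    [0,0,0.0025,-0.49,0,0],
    [0,0,0.0025,-0.58,0,0],
    [0,0,0.0025,-0.67,0,0],
    [0,0,0.0025,-0.75,0,0],
    [0,0,0.0025,-0.81,0,0],
    [0,0,0.0025,-0.84,0,0],
    [0,0,0.0025,-0.84,0,0],
    [0,0,0.0025,-0.84,0,0]
  ]
}}

```text
time: 5.78
tool_pos: [0.4533, -0.0607, 0.1097]
tcp_rot: [-1.551, 0.945, 1.55]
ft_force: [-0.2, -1.2, 0.5]
gripper_width: 0.0333
```

```bash
python3 look.py 4 wrist top
```

```text
top crop origin 260 164 scale 4
5.8833 [ 0.4532 -0.0607  0.1097] q [ 0.1823  0.3022 -0.1239  2.1272  0.0569  0.7149  2.0678] F [ 1.6686 -2.1166 -0.5337] M [-0.4098 -0.1695 -0.0148] 0.03292276708918187
[[ 0.0003 -0.8888 -0.4582]
 [-0.0005 -0.4582  0.8888]
 [-1.     -0.     -0.0006]]
dial top px [317.7507 314.7398] carrier [ 74.3458 197.4254]
```

View pics/wrist_4.png

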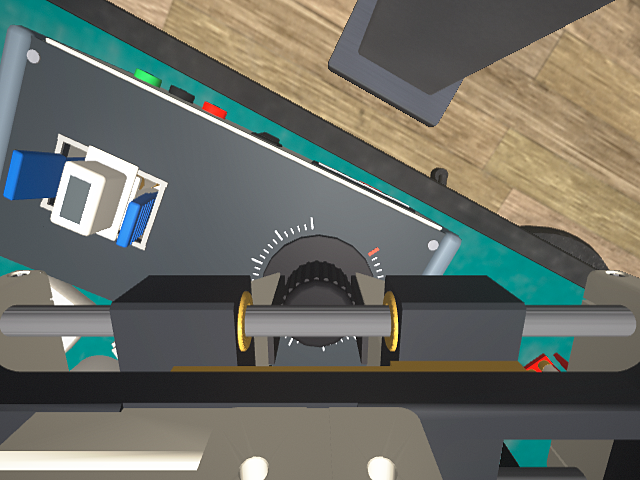

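View pics/top_4c.png

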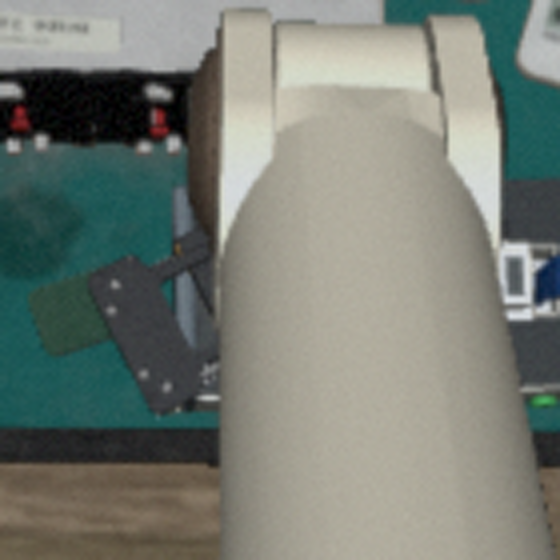

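Request:
{"op": "drive_tool", "data": {
  "commands": [
    [0,0,0,0,0,0],
    [0,0,0,0,0,0],
    [0,0,0,0,0,0],
    [0,0,0,0,0,0],
    [0,0,0,0.06,0,0],
    [0,0,0,0.16,0,0],
    [0,0,0,0.26,0,0],
    [0,0,0,0.36,0,0],
    [0,0,0,0.46,0,0],
    [0,0,0,0.56,0,0],
    [0,0,0,0.66,0,0],
    [0,0,0,0.75,0,0],
    [0,0,0,0.82,0,0],
    [0,0,0,0.85,0,0],
    [0,0,0,0.85,0,0]
  ],
  "jaw": -0.4
}}

```text
time: 7.13
tool_pos: [0.453, -0.0599, 0.1097]
tcp_rot: [-0.93, 1.363, 0.93]
ft_force: [-0.1, 0.4, 0.2]
gripper_width: 0.0643
```

```bash
python3 look.py 5 wrist
python3 - <<'E'
from h import *
T=np.load('T.npy');im=cv2.imread('pics/wrist_5.png')
S=8000
pts=[(.50,-.01),(.50,-.11),(.40,-.11),(.40,-.01)]
src=np.float32([wproj(T,(x,y,.105)) for x,y in pts]); dst=np.float32([((-.01-y)*S*.7,(.50-x)*S*.7) for x,y in pts])
H=cv2.getPerspectiveTransform(src,dst)
cv2.imwrite('pics/rect5.png',cv2.warpPerspective(im,H,(560,560),flags=cv2.INTER_CUBIC))
E
```

```text
7.1833 [ 0.453  -0.0599  0.1096] q [ 0.0356  0.2984  0.0427  2.1324 -0.0194  0.7114  1.2901] F [ 0.1252 -0.6055  0.6546] M [-0.0069 -0.0129 -0.0635] 0.0646319866355754
[[-0.0003 -0.9317  0.3632]
 [ 0.0001  0.3632  0.9317]
 [-1.      0.0003  0.    ]]
dial top px [315.7493 316.0406] carrier [105.7946 387.7999]
```

View pics/wrist_5.png

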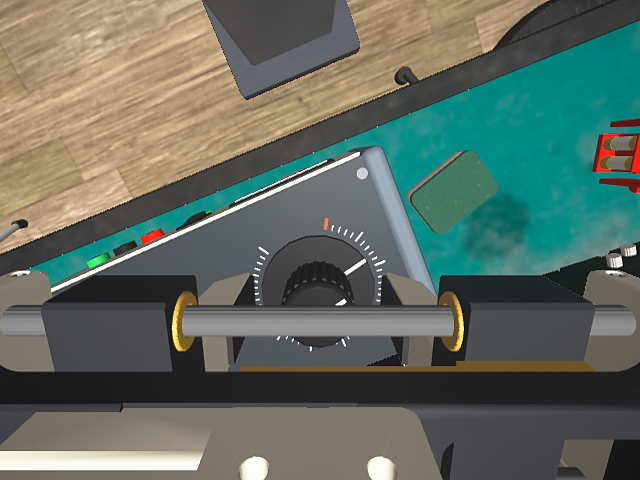

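View pics/rect5.png

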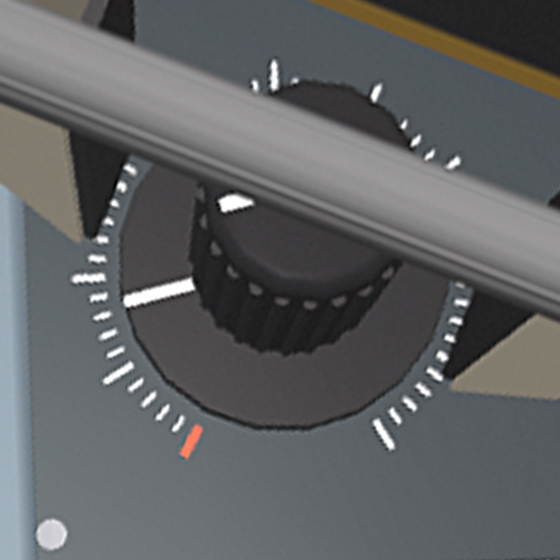

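The pointer now sits about 48° from the red mark. Regripping for the second turn.

Request:
{"op": "drive_tool", "data": {
  "commands": [
    [0,0,0,0,0,0],
    [0,0,0,0,0,0],
    [0,0,0,0,0,0],
    [0,0,0,0,0,0],
    [0,0,0,0,0,0],
    [0,0,0,0,0,0],
    [0,0,0,0,0,0],
    [0,0,0,0,0,0]
  ],
  "jaw": 1
}}

```text
time: 7.85
tool_pos: [0.4533, -0.0598, 0.1097]
tcp_rot: [-0.93, 1.362, 0.931]
ft_force: [-0.6, 0.4, 0.3]
gripper_width: 0.0334
```

Request:
{"op": "drive_tool", "data": {
  "commands": [
    [0,0,0,-0.04,0,0],
    [0,0,0,-0.12,0,0],
    [0,0,0,-0.21,0,0],
    [0,0,0,-0.3,0,0],
    [0,0,0,-0.39,0,0],
    [0,0,0,-0.48,0,0],
    [0,0,0,-0.57,0,0],
    [0,0,0,-0.65,0,0],
    [0,0,0,-0.72,0,0],
    [0,0,0,-0.77,0,0],
    [0,0,0,-0.8,0,0],
    [0,0,0,-0.8,0,0],
    [0,0,0,-0.8,0,0]
  ]
}}

```text
time: 8.93
tool_pos: [0.4532, -0.0607, 0.1097]
tcp_rot: [-1.516, 0.977, 1.515]
ft_force: [0.6, -0.9, 0.4]
gripper_width: 0.0332
```

Run:
```python
from h import *
s=ctrl.get_state();print(s['time'],s['tool_pos'],s['ft_force'],s['torque'],s['gripper_width'],s['joint_positions'][6]);print(Rn.from_rotvec(s['tcp_rot']).as_matrix()[:,2])
```

```text
8.9333 [ 0.4532 -0.0607  0.1097] [ 0.5882 -0.8511  0.4034] [-0.1915 -0.147   0.0591] 0.03324788038416406 2.022008179056654
[-0.4132  0.9106 -0.0005]
```

Request:
{"op": "drive_tool", "data": {
  "commands": [
    [0,0,0,-0.03,0,0],
    [0,0,0,-0.06,0,0],
    [0,0,0,-0.08,0,0],
    [0,0,0,-0.1,0,0],
    [0,0,0,-0.1,0,0]
  ]
}}

```text
time: 9.35
tool_pos: [0.4527, -0.0611, 0.1097]
tcp_rot: [-1.585, 0.914, 1.586]
ft_force: [-1.3, -3.0, 2.8]
gripper_width: 0.0332
```

Run:
```python
from h import *
s=ctrl.get_state();print(s['time'],s['tool_pos'],s['ft_force'],s['torque'],s['gripper_width'],s['joint_positions'][6]);v=(Rn.from_rotvec(s['tcp_rot']).as_matrix()[:,2]);print(np.arctan2(v[1],v[0]), np.arctan2(.9106,-.4132))
```

```text
9.35 [ 0.4527 -0.0611  0.1097] [-1.2989 -2.9685  2.7672] [-0.7118  0.3244 -0.7793] 0.03317119323277067 2.114309331598971
2.096472249969837 1.996778263591474
```

Mz rose to about -0.78 N m, well above friction, so the dial is at the stop. Releasing, rising and checking.

Request:
{"op": "drive_tool", "data": {
  "commands": [
    [0,0,0,0,0,0],
    [0,0,0,0,0,0],
    [0,0,0,0,0,0],
    [0,0,0,0,0,0],
    [0,0,0,0,0,0],
    [-0.02,0,0,0,0,0],
    [-0.05,0,0,0.05,0,0],
    [-0.08,0,0,0.15,0,0],
    [-0.08,0,0,0.25,0,0],
    [-0.08,0,0,0.35,0,0],
    [-0.08,0,0,0.45,0,0],
    [-0.08,0,0,0.48,0,0],
    [-0.08,0,0,0.48,0,0],
    [-0.08,0,0,0.48,0,0]
  ],
  "jaw": -1
}}

```text
time: 10.52
tool_pos: [0.4531, -0.06, 0.1897]
tcp_rot: [-1.245, 1.186, 1.245]
ft_force: [0.0, -0.2, -0.3]
gripper_width: 0.0918
```

```bash
python3 look.py 6 wrist
python3 - <<'E'
from h import *
T=np.load('T.npy');im=cv2.imread('pics/wrist_6.png')
S=5600
pts=[(.50,-.01),(.50,-.11),(.40,-.11),(.40,-.01)]
src=np.float32([wproj(T,(x,y,.105)) for x,y in pts]); dst=np.float32([((-.01-y)*S,(.50-x)*S) for x,y in pts])
H=cv2.getPerspectiveTransform(src,dst)
cv2.imwrite('pics/rect6.png',cv2.warpPerspective(im,H,(560,560),flags=cv2.INTER_CUBIC))
E
```

```text
10.5667 [ 0.4531 -0.06    0.1896] q [ 0.1481  0.1742 -0.0827  2.0638  0.0181  0.9044  1.6751] F [0.0701 0.4499 0.3779] M [0.0804 0.0269 0.0073] 0.09197578680061881
[[-0.0001 -0.9988 -0.0489]
 [ 0.0001 -0.0489  0.9988]
 [-1.      0.0001  0.0001]]
dial top px [316.3203 259.2301] carrier [149.8881 252.0205]
```

View pics/wrist_6.png

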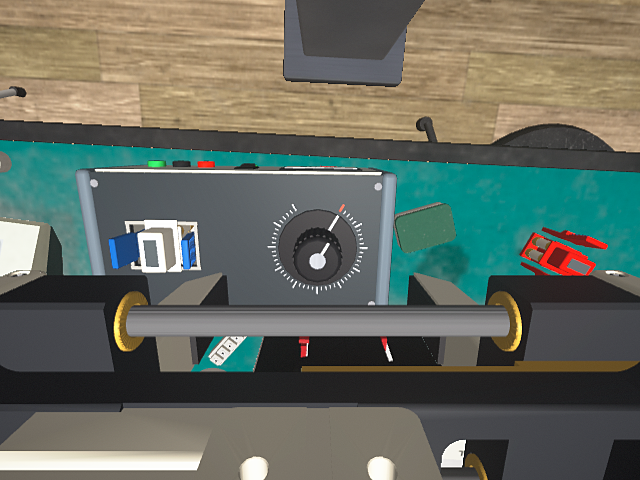

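View pics/rect6.png

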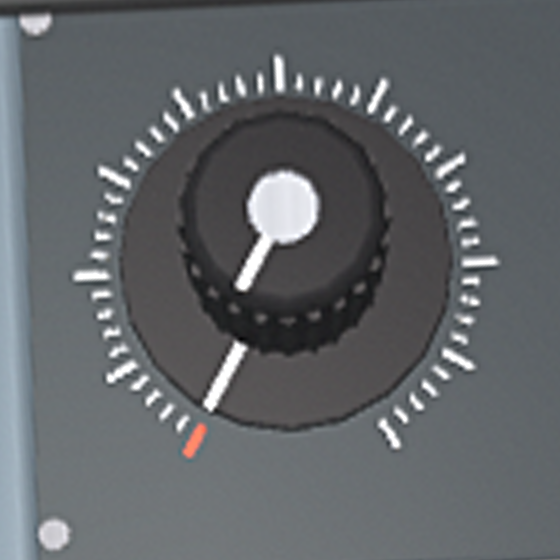

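The pointer lies on the red mark. Now the carrier's position and yaw from this view.

Run:
```python
from h import *
T=np.load('T.npy');im=cv2.imread('pics/wrist_6.png')
a=wback(T,(95,183.5),.1);b=wback(T,(378,186.5),.1);print(a,b,'yaw',np.arctan2(-(b-a)[0],(b-a)[1]))
S=5600
pts=[(.51,-.12),(.51,-.24),(.41,-.24),(.41,-.12)]
src=np.float32([wproj(T,(x,y,.1)) for x,y in pts]); dst=np.float32([((-.12-y)*S,(.51-x)*S) for x,y in pts])
H=cv2.getPerspectiveTransform(src,dst)
cv2.imwrite('pics/rect7.png',cv2.warpPerspective(im,H,(672,560),flags=cv2.INTER_CUBIC))
```

```text
[ 0.4131 -0.2258  0.1   ] [ 0.4053 -0.0185  0.1   ] yaw 0.03761518207396618
```

View pics/rect7.png

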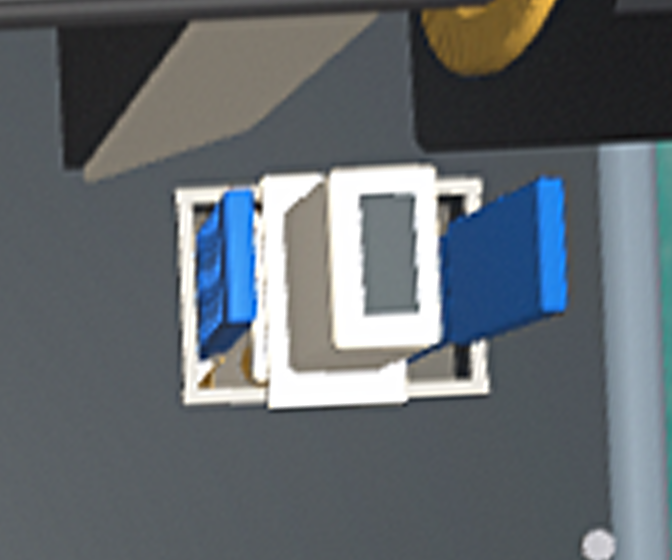

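Request:
{"op": "drive_tool", "data": {
  "commands": [
    [0,0,-0.02,0,0,0],
    [0,0,-0.055,0.005,0,0],
    [0,0.001,-0.09,0.011,0,0],
    [0.01,0.001,-0.11,0.011,0,0],
    [0.018,0.001,-0.1186,0.011,0,0],
    [0.018,0.001,-0.1186,0.011,0,0],
    [0.018,0.001,-0.1186,0.011,0,0],
    [0.018,0.001,-0.1186,0.011,0,0]
  ],
  "jaw": -1
}}

```text
time: 11.23
tool_pos: [0.4578, -0.1767, 0.1716]
tcp_rot: [-1.236, 1.19, 1.239]
ft_force: [1.2, 0.8, 0.6]
gripper_width: 0.0917
```

```bash
python3 look.py 7 wrist
python3 - <<'E'
from h import *
T=np.load('T.npy');im=cv2.imread('pics/wrist_7.png')
cv2.imwrite('pics/w7c.png',cv2.resize(im[170:330,200:440],None,fx=3.3,fy=3.3,interpolation=cv2.INTER_CUBIC))
c=np.array([.4577,-.1785,0]);a=.038;R=Rn.from_euler('z',a).as_matrix()
for p in [(.011,.028,.124),(-.011,.028,.124),(.011,-.028,.124),(-.011,-.028,.124),(-.015,.009,.121),(-.015,-.009,.121)]: print(p,wproj(T,c+R@np.array(p)))
E
```

```text
11.2833 [ 0.4581 -0.1768  0.1718] q [ 0.3119  0.2555  0.0027  2.007  -0.002   0.8794  1.9256] F [0.4145 1.6059 0.8133] M [ 0.0409 -0.0226 -0.0509] 0.09183523861484025
[[ 0.     -0.9992 -0.0391]
 [ 0.0009 -0.0391  0.9992]
 [-1.     -0.      0.0009]]
dial top px [505.128  267.6266] carrier [314.8106 261.2278]
(0.011, 0.028, 0.124) [358.5224 279.6358]
(-0.011, 0.028, 0.124) [359.5966 247.3676]
(0.011, -0.028, 0.124) [273.1622 279.6985]
(-0.011, -0.028, 0.124) [271.9841 247.4224]
(-0.015, 0.009, 0.121) [329.7604 240.1498]
(-0.015, -0.009, 0.121) [301.8449 240.1666]
```

View pics/w7c.png

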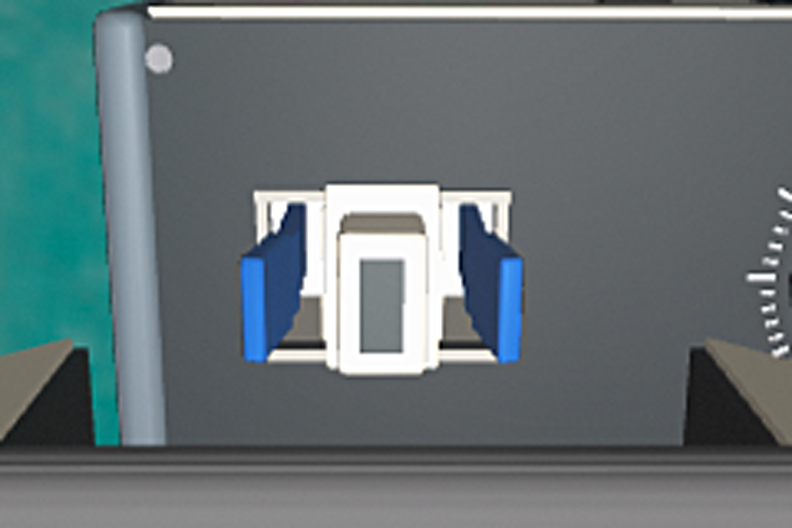

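Tab edges fall at columns 273 and 358.5 and rows 248–279, matching the model within a pixel. Descending.

Request:
{"op": "drive_tool", "data": {
  "commands": [
    [0,0,0,0,0,0],
    [0.015,0,0,0,0,0],
    [0.035,0,0,0,0,0],
    [0.052,0,0,0,0,0],
    [0.062,0,0,0,0,0],
    [0.0665,0,0,0,0,0],
    [0.0665,0,0,0,0,0],
    [0.0665,0,0,0,0,0]
  ]
}}

```text
time: 11.95
tool_pos: [0.4582, -0.1785, 0.1057]
tcp_rot: [-1.237, 1.191, 1.236]
ft_force: [-0.1, -0.8, -0.1]
gripper_width: 0.0919
```

```bash
python3 look.py 8 wrist
```

```text
12.0 [ 0.4585 -0.1788  0.106 ] q [ 0.3144  0.357   0.0033  2.054  -0.0018  0.7292  1.9263] F [ 0.3108 -0.6494  0.2711] M [ 0.0738  0.0692 -0.0351] 0.09202316192359064
[[ 0.0013 -0.9993 -0.0366]
 [-0.0004 -0.0366  0.9993]
 [-1.     -0.0012 -0.0004]]
dial top px [593.7402 317.7295] carrier [317.7227 304.9279]
```

View pics/wrist_8.png

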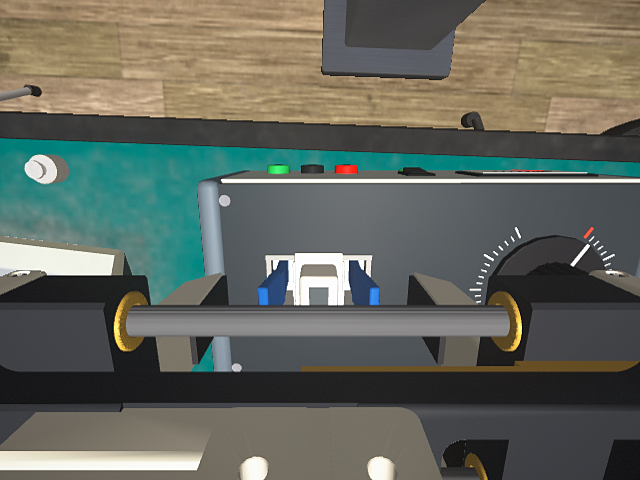

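Request:
{"op": "drive_tool", "data": {
  "commands": [
    [0.002,0,0,0,0,0],
    [0.002,0,0,0,0,0],
    [0.002,0,0,0,0,0],
    [0.002,0,0,0,0,0],
    [0.002,0,0,0,0,0],
    [0.002,0,0,0,0,0],
    [0.002,0,0,0,0,0],
    [0.002,0,0,0,0,0],
    [0.002,0,0,0,0,0],
    [0.002,0,0,0,0,0],
    [0.002,0,0,0,0,0],
    [0.002,0,0,0,0,0]
  ],
  "jaw": 1
}}

```text
time: 13.0
tool_pos: [0.4579, -0.1787, 0.1034]
tcp_rot: [-1.236, 1.192, 1.236]
ft_force: [-0.9, 0.7, 4.8]
gripper_width: 0.0339
```

```bash
python3 look.py 9 wrist
```

```text
13.05 [ 0.4578 -0.1787  0.1034] q [ 0.3146  0.361   0.0033  2.056  -0.0019  0.7243  1.9263] F [-0.7993  1.9559  4.6296] M [ 0.1686  0.2024 -0.0257] 0.03424385155820612
[[ 0.0002 -0.9993 -0.0364]
 [ 0.     -0.0364  0.9993]
 [-1.     -0.0002  0.    ]]
dial top px [598.2439 320.846 ] carrier [318.0188 307.7403]
```

View pics/wrist_9.png

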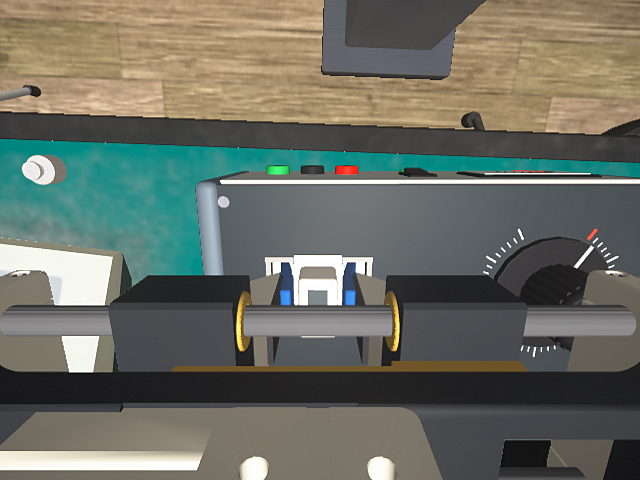

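Width is 34 mm, so both catches are fully in. Lifting slowly.

Request:
{"op": "drive_tool", "data": {
  "commands": [
    [-0.001,0,0,0,0,0],
    [-0.003,0,0,0,0,0],
    [-0.006,0,0,0,0,0],
    [-0.009,0,0,0,0,0],
    [-0.012,0,0,0,0,0],
    [-0.014,0,0,0,0,0],
    [-0.015,0,0,0,0,0],
    [-0.015,0,0,0,0,0]
  ]
}}

```text
time: 13.72
tool_pos: [0.4579, -0.1788, 0.1186]
tcp_rot: [-1.236, 1.192, 1.235]
ft_force: [0.2, -0.9, -1.1]
gripper_width: 0.034
```

```bash
python3 look.py 10 wrist side
```

```text
side crop origin 242 136 scale 4
13.8167 [ 0.4577 -0.1788  0.1182] q [ 0.3144  0.3365  0.0038  2.0472 -0.0018  0.7578  1.9263] F [-0.2825  0.0317 -1.8064] M [ 0.041   0.0434 -0.0282] 0.033892725279166654
[[ 0.0001 -0.9993 -0.0361]
 [-0.     -0.0361  0.9993]
 [-1.     -0.0001 -0.    ]]
dial top px [572.0993 304.934 ] carrier [318.2744 294.1779]
```

View pics/wrist_10.png

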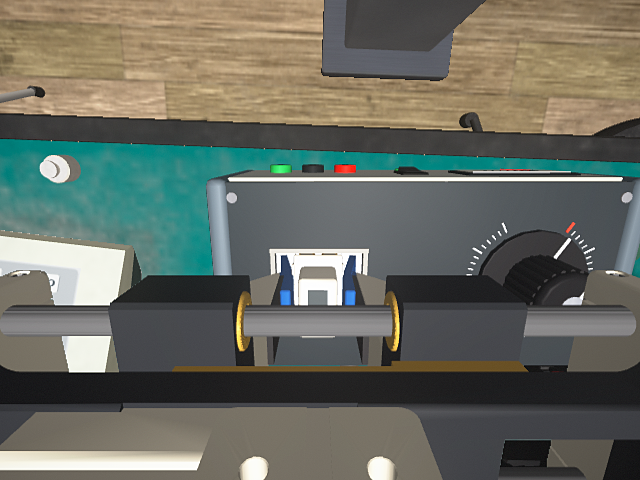

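View pics/side_10c.png

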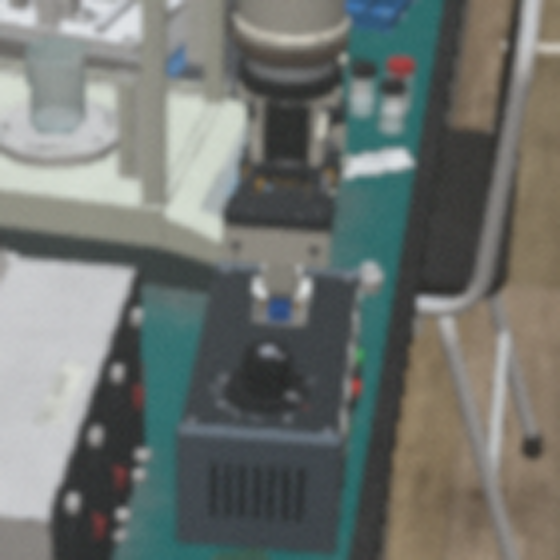

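The carrier is rising with the fingers (unchanged in the wrist view, Fz about -1.5 N). Continuing up.

Request:
{"op": "drive_tool", "data": {
  "commands": [
    [-0.004,0,0,0,0,0],
    [-0.01,0,0,0,0,0],
    [-0.017,0,0,0,0,0],
    [-0.024,0,0,0,0,0],
    [-0.031,0,0,0,0,0],
    [-0.038,0,0,0,0,0],
    [-0.046,0,0,0,0,0],
    [-0.055,0,0,0,0,0],
    [-0.064,0,0,0,0,0],
    [-0.073,0,0,0,0,0],
    [-0.082,0,0,0,0,0],
    [-0.09,0,0,0,0,0],
    [-0.096,0,0,0,0,0],
    [-0.099,0,0,0,0,0],
    [-0.1,0,0,0,0,0],
    [-0.1,0,0,0,0,0],
    [-0.1,0,0,0,0,0],
    [-0.1,0,0,0,0,0]
  ]
}}

```text
time: 15.32
tool_pos: [0.4573, -0.1786, 0.2177]
tcp_rot: [-1.235, 1.192, 1.237]
ft_force: [0.4, -0.6, -1.2]
gripper_width: 0.0338
```

```bash
python3 look.py 11 wrist side
```

```text
side crop origin 243 106 scale 4
15.4167 [ 0.4574 -0.1786  0.2178] q [ 0.3123  0.1967  0.0059  1.9617 -0.0014  0.984   1.926 ] F [ 0.0901  0.0978 -1.3703] M [ 0.0788 -0.007  -0.0264] 0.034011403039744335
[[-0.0008 -0.9993 -0.0362]
 [ 0.0003 -0.0362  0.9993]
 [-1.      0.0008  0.0003]]
dial top px [474.2224 247.7627] carrier [317.5705 243.7077]
```

View pics/wrist_11.png

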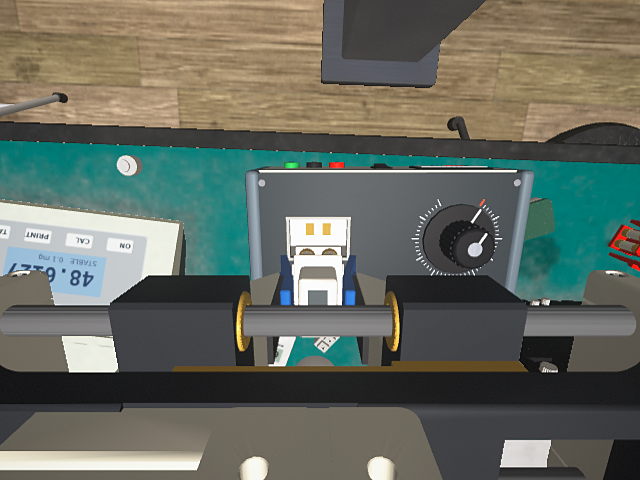

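View pics/side_11c.png

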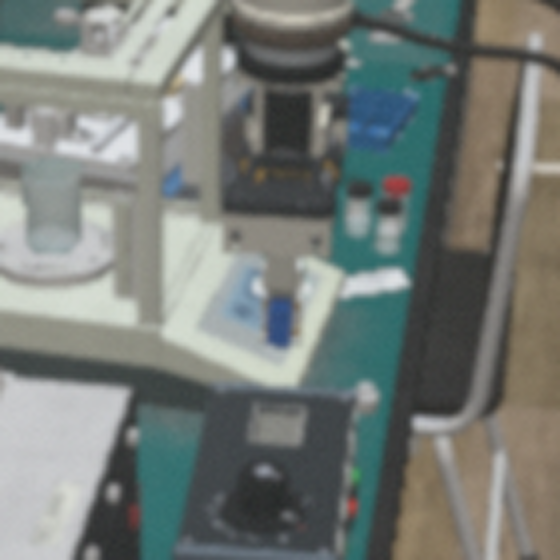

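Request:
{"op": "drive_tool", "data": {
  "commands": [
    [0,0,0,0,0,0],
    [0,0,0,0,0,0],
    [0,0,0,0,0,0],
    [0,0,0,0,0,0],
    [0,0,0,0,0,0],
    [0,0,0,0,0,0]
  ]
}}

```text
time: 15.92
tool_pos: [0.4577, -0.1787, 0.2182]
tcp_rot: [-1.236, 1.192, 1.236]
ft_force: [-0.2, -1.1, -1.3]
gripper_width: 0.0339
```

```bash
python3 look.py 12 wrist && python3 -c "
import cv2,numpy as np
a=cv2.imread('pics/wrist_11.png')[200:310,260:380].astype(int);b=cv2.imread('pics/wrist_12.png')[200:310,260:380].astype(int);print('diff',abs(a-b).mean())
from plant import ctrl
print(ctrl.finish_job())"
```

```text
15.9667 [ 0.4577 -0.1787  0.2182] q [ 0.3123  0.1962  0.006   1.9613 -0.0014  0.9841  1.926 ] F [ 0.6928 -0.1061 -0.7408] M [0.0126 0.0246 0.0481] 0.03381014437530058
[[ 0.     -0.9993 -0.0362]
 [ 0.     -0.0362  0.9993]
 [-1.     -0.      0.    ]]
dial top px [474.2931 246.9387] carrier [317.8604 242.9017]
diff 4.001616161616162
the job is handed in; nothing more can be done
None
```

I turned the dial back to its zero stop first, then pinched and lifted the fuse carrier. The job was handed in at about 16 s, with the carrier still held in the air.

- **Dial:** it took two grips, turning anticlockwise each time. The reaction moment at the end rose to about 0.78 N m, well above the dial's friction. The pointer lies on the red mark and was still there in the view after the lift.
- **Carrier:** the fingers closed to 34 mm, slightly less than the 36 mm of fully pinched tabs, so both catches are in. I lifted it straight up about 115 mm, which puts its foot roughly 75 mm above the panel. It hangs upright, and the wrist force was about 1 N downwards, as its weight should give.
- **Steadiness:** the grip width and the pose did not change over the last half second. The last two wrist pictures differ by about 4 grey levels on average around the carrier. I took that as camera noise and did not check it further.
- **Things to leave alone:** I touched none of them. The tin and the weight were in view in the wrist pictures during the work. The beaker was away from the path, and I did not look at it again after the start.

No check failed. The first grip met the dial about 2.5 mm off centre with a side force of about 12 N. I corrected that before turning.

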